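# Put away the metallography bench after a hardness test

### The arm

A 7-joint arm with a two-finger parallel gripper is mounted at the origin on the work surface. World frame = base frame: x ahead of the robot, y to its left, z up, the work surface at z = 0. Lengths are in m, angles in degrees, forces in N, time in s.
With the tool pointing down it reaches from about 0.425 to 0.925 m from the base axis. Payload 6.8 kg.
Tool frame: the origin (TCP) lies on the front face of the gripper's body, between the roots of the fingers; the fingertips stand 80 mm ahead of it and the grasp point (between the pads) lies 61 mm ahead of it (env.tip_extent is the distance from the TCP to the fingertips, in m); z points along the fingers, y is the line along which they close (so a half turn about z gives the same grasp; the last joint's range is limited). The gripper opens to 88 mm and grips with 3 to 60 N. Pads are 20 mm wide; open, the fingers measure 115 mm over their backs; the gripper's body (75 mm by 178 mm) begins 61 mm behind the grasp point.
Start: joints at [-69.792, 27.33, 1.283, 89.118, -0.659, 63.558, -4.761], TCP at [0.3, 0.605, 0.303] pointing down, gripper open.
Joint ranges: [-169.35, 169.35], [-19.33, 120.38], [-80.79, 83.38], [13.8, 139.57], [-78.32, 258.32], [9.67, 109.79], [-169.56, 169.56]. Speed limits (degrees/s): [136.94, 136.94, 180, 180, 180, 180, 180].

### API

Orientations are given as a 3x3 rotation matrix whose columns are the frame's x, y, z axes.
In Python, from bench import env gives the robot as it stands.
- The arm moves only by the tool drive_tool, never from a script. Its argument "series" is a list of rows, each a list of 3 entries, a list of its own where there are three numbers: the shift along the tool's x, y, z in units of 40 mm (1.0 is 40 mm), then the turn about the tool's z in units of 6 degrees (1.0 is 6 degrees), then the opening, from 0 (shut) to 1 (fully open). A call has 1 to 20 rows; each row is the pose to reach, as a shift and turn from the pose commanded when the call began, along the tool's axes at that moment; what a row does not reach only later rows make up. A row lasts 1/12 s, in which the tool goes at most 41.7 mm and 7.16 degrees, less where a joint would pass 70% of its speed; a pose out of reach is approached as far as the arm can. A call with a gripper value outside its range is refused whole. The fingers move at their own pace and stop on an object; the grip force is fixed at half the most. Time passes only in rows, so rows that repeat a pose let the fingers close. It gives the time, the measured TCP pose, the force, the opening and the grip force at its end, in the units of the state.
- env.get_state(): the state, without advancing time (a new reading comes with each control period).
- env.snapshot(name): name is "scene" or "top" or "wrist"; returns a dict with "image" (480x640x3 uint8, red, green, blue), "z_map" (480x640 float32, m along the optical axis (not along the pixel's ray), 0 where there is no reading), "fov_y" (degrees; the focal length in pixels is half the picture's height over the tangent of half this angle, whatever the lens; pixels are square), "cx", "cy" (the principal point, pixels), "origin" and "rotation" of the camera in the world; the wrist camera has in their place "mount" (4x4, takes a point from camera to tool coordinates, whose origin is the TCP and whose axes are the flange's). Camera axes: x right, y down, z forward; pixel columns grow to the right and rows downward; lengths in m; the calibration is good to about 2 mm. The wrist camera is an equidistant fisheye: a pixel r from the principal point sees the ray r / f radians off the axis. A picture is of the moment at which its call begins: read the wrist's pose just before it.
- env.sign_off(): hands the job in; it is judged then, once.
Trained networks look in a picture, given as the dict that the camera call returned (one of the last four; its "shot" number tells which), for a name from the list of things; names that differ only in an ending like _2 or _b are one class to them, and where a whole thing is asked for, a point or a joint stands for the part that bears it (a point fixed in the world has none). Each returns a list of dicts, best first, with "confidence" (0 to 1); they miss things now and then, are a little off and sometimes report something else, mostly with a low value. They report only what shows in the picture. A call takes as long as a camera call. They do not tell look-alikes from the thing itself.
- env.search_frame(picture, query): "xyz" ([x, y, z] in m, in world coordinates, good to about 4 mm: the middle of the surface that is visible of it).
- env.spot_point(picture, query): "xyz" ([x, y, z] in m, in world coordinates, good to about 4 mm: a listed point, or the origin of a listed thing).
The state is a dict: "t": time; "joint_positions": joint angles; "dq": joint speeds; "effort": joint torques, N m; "tool_pos": TCP position; "orientation": TCP orientation; "force": force on the tool from outside, world axes, zero at the start; "ft_torque": the same for the moment, N m; "width": finger opening in m; "grip_force": force on a finger pad.
Only numpy, scipy, OpenCV 4.12 (cv2) and the standard library are available. Lean on these libraries where they do the work, as an engineer would, in place of code of your own. Each camera call takes 0.05 s, during which the arm holds its last target. There are 200 camera calls.

### The job

Put the measuring bench in order: stand the two red resin specimens in the white specimen tray and lay the two metal reference blocks flat in the wooden case, one to each bay, and stand the microscope objective upright, lens up, in the round blue holder. Keep the specimens' polished faces up, set everything down gently (no dropping or flinging), and leave the computer mouse and the brown bottle where they are.

Things in the scene. Friction and masses are not known exactly. Their poses are not given: they have to be found in the camera images.
- mount_tray: Specimen tray: white plastic open tray, fixed to the bench, 96 mm (its x) by 146 mm (its y) outside and 12 mm high, walls and divider 4 mm thick, floor 4 mm thick. The divider lies across the middle (the plane y = 0 of the tray) and makes two bays, each 88 mm in x by 67 mm in y, centred at about y = +35.5 mm and y = -35.5 mm. Origin: centre of its underside; z up; turned up to about 15 degrees.
- block_case: Reference block case: brown wooden, green-lined open tray, fixed to the bench, 96 mm (its x) by 146 mm (its y) outside and 12 mm high, walls and divider 4 mm thick, floor 4 mm thick. The divider lies across the middle (the plane y = 0 of the tray) and makes two bays, each 88 mm in x by 67 mm in y, centred at about y = +35.5 mm and y = -35.5 mm. Origin: centre of its underside; z up; turned up to about 15 degrees.
- lens_holder: Lens holder: round blue plastic cup with an open top, fixed to the bench, outside 68 mm across at the foot and 64 mm at the rim, 16 mm high, wall 5 mm, floor 4 mm thick; the well is about 54 mm across at the rim and 12 mm deep. Origin: centre of its underside; z up.
- mount_copper_center (a point): Mounted specimen: a red resin cylinder with a round copper sample in its top face, 40 mm in diameter and 30 mm high, standing on the bench with its polished face up, about 70 g. Point: its centre, half-way up (15 mm above its underside); z up, turned at random.
- mount_steel_center (a point): Mounted specimen: a red resin cylinder with a rectangular steel sample in its top face, 40 mm in diameter and 30 mm high, standing on the bench with its polished face up, about 70 g. Point: its centre, half-way up (15 mm above its underside); z up, turned at random.
- block_steel_center (a point): Hardness reference block: a rectangular bright steel block 50 mm long (its x), 36 mm wide (its y) and 16 mm thick, lying flat on the bench, about 230 g, turned at random. Point: its centre, 8 mm above its underside; z up.
- block_brass_center (a point): Hardness reference block: a rectangular brass block 50 mm long (its x), 36 mm wide (its y) and 16 mm thick, lying flat on the bench, about 230 g, turned at random. Point: its centre, 8 mm above its underside; z up.
- objective_center (a point): Microscope objective: white cylinder 32 mm in diameter and 36 mm high with a green ring round its foot, then a metal nose tapering to 18 mm across with a dark lens on top, 46 mm high in all, standing upright, lens up, about 120 g. Point: its centre, 23 mm above its underside; z up.
- mouse_center (a point): Bystander: dark computer mouse, 105 x 60 x 32 mm, loose on a thin grey pad at the robot's right. Point: its centre, 16 mm up.
- bottle_center (a point): Bystander: small brown glass bottle, 50 mm in diameter and 95 mm high, standing loose at the robot's left. Point: its centre, 47.5 mm up.
Mind the look-alikes: they are no part of the job. Leave any purple or yellow look-alike of the part that bears mount_copper_center alone.

How it is judged (in metres and radians):
At the end, for the whole second after the job is handed in: Both specimens stand upright, polished face up, in the white tray and both blocks lie flat in the wooden case, one to each bay; the objective stands lens up in the blue holder. All within 7 degrees and about 3 mm of resting on the floors (objective within 14 mm of the middle), at rest (x of mount_copper_center in the frame of mount_tray between -0.035 and 0.035 m and y of mount_copper_center in the frame of mount_tray between -0.06 and 0.06 m and z of mount_copper_center in the frame of mount_tray between 0.015 and 0.022 m and angle between each of mount_copper_center, mount_steel_center, objective_center's own z axis and vertical below 0.12 rad and linear speed of each of mount_copper, mount_steel, block_steel, block_brass, objective below 0.02 m/s and angular speed of each of mount_copper, mount_steel, block_steel, block_brass, objective below 0.3 rad/s and x of mount_steel_center in the frame of mount_tray between -0.035 and 0.035 m and y of mount_steel_center in the frame of mount_tray between -0.06 and 0.06 m and z of mount_steel_center in the frame of mount_tray between 0.015 and 0.022 m and ((y of mount_copper_center in the frame of mount_tray above 0 m and y of mount_steel_center in the frame of mount_tray below 0 m) or (y of mount_copper_center in the frame of mount_tray below 0 m and y of mount_steel_center in the frame of mount_tray above 0 m)) and x of block_steel_center in the frame of block_case between -0.035 and 0.035 m and y of block_steel_center in the frame of block_case between -0.06 and 0.06 m and z of block_steel_center in the frame of block_case between 0.008 and 0.015 m and angle between the z axis of each of block_steel_center, block_brass_center and the z axis of block_case, either way round below 0.12 rad and x of block_brass_center in the frame of block_case between -0.035 and 0.035 m and y of block_brass_center in the frame of block_case between -0.06 and 0.06 m and z of block_brass_center in the frame of block_case between 0.008 and 0.015 m and ((y of block_steel_center in the frame of block_case above 0 m and y of block_brass_center in the frame of block_case below 0 m) or (y of block_steel_center in the frame of block_case below 0 m and y of block_brass_center in the frame of block_case above 0 m)) and horizontal distance between objective_center and lens_holder below 0.014 m and z of objective_center in the frame of lens_holder between 0.023 and 0.03 m); the robot touches nothing.
It fails at once if a specimen, block or the objective is dropped or flung: it moves faster than 0.7 m/s with its centre less than 60 mm above the bench ((height (world z) of mount_copper_center below 0.06 m and linear speed of mount_copper above 0.7 m/s) or (height (world z) of mount_steel_center below 0.06 m and linear speed of mount_steel above 0.7 m/s) or (height (world z) of block_steel_center below 0.06 m and linear speed of block_steel above 0.7 m/s) or (height (world z) of block_brass_center below 0.06 m and linear speed of block_brass above 0.7 m/s) or (height (world z) of objective_center below 0.06 m and linear speed of objective above 0.7 m/s)).
It fails at once if the computer mouse is moved by more than 20 mm (distance of mouse_center from where it was at the start of the episode above 0.02 m).
It fails at once if the brown bottle is moved by more than 20 mm or knocked over (distance of bottle_center from where it was at the start of the episode above 0.02 m or angle between bottle_center's own z axis and vertical above 0.5 rad).
It also fails if it takes over 128 s, if anything falls off the work surface, if the arm or the gripper's body presses on something with over 40 N, if the wrist force passes 120 N, or if a joint passes its speed limit or range.

## Working session

There is one attempt and no reset: what is moved stays moved. The work goes in short steps, Python scripts to look and compute and a tool call to move; the robot and the scene stay as the last step left them, time stands still between calls to the robot, and variables do not carry over. Pictures are saved under pics/ and viewed, at most 14 in all, crops included, and the job is handed in when it is done.

Besides the shell and the picture viewer there is one more tool, called after "Request:" as name([rows], argument=value, ...), one row to a line, values as JSON. drive_tool: Moves the arm, as the interface text tells. Its arguments: {"type":"object","properties":{"series":{"type":"array"}},"required":["series"]}

```bash
mkdir -p pics; ls
cat > h.py <<'E'
import numpy as np, cv2
from bench import env
def save(p,n): cv2.imwrite('pics/'+n,p['image'][:,:,::-1])
def world(p):
    z=p['z_map']; h,w=z.shape; f=h/2/np.tan(np.radians(p['fov_y']/2))
    v,u=np.mgrid[:h,:w]
    P=np.stack([(u-p['cx'])/f*z,(v-p['cy'])/f*z,z],-1)
    return P@np.array(p['rotation']).T+np.array(p['origin'])
E
python3 - <<'E'
from h import *
s=env.get_state(); print(s['tool_pos'],np.round(s['orientation'],3),s['width'],s['t'],env.tip_extent)
t=env.snapshot('top'); save(t,'top.png'); sc=env.snapshot('scene'); save(sc,'scene.png')
for q in ['mount_tray','block_case','lens_holder','mount_copper_center','mount_steel_center','block_steel_center','block_brass_center','objective_center','mouse_center','bottle_center']:
    for p in (t,sc):
        print(q,[(np.round(d['xyz'],3).tolist(),round(d['confidence'],2)) for d in env.spot_point(p,q)][:4])
np.savez('top.npz',W=world(t),im=t['image'])
E
```

```text
pics
[0.2999672  0.60418026 0.30170248] [[-0.896  0.445 -0.001]
 [ 0.445  0.896 -0.002]
 [-0.    -0.002 -1.   ]] 0.08811582813011629 0.0 0.08
mount_tray [([0.569, 0.289, -0.002], 0.93), ([0.433, 0.136, 0.01], 0.25)]
mount_tray [([0.569, 0.287, 0.003], 0.58)]
block_case [([0.629, 0.017, 0.001], 0.84)]
block_case [([0.623, 0.016, -0.002], 0.93)]
lens_holder [([0.562, -0.298, 0.0], 0.73)]
lens_holder [([0.564, -0.3, 0.001], 0.98), ([0.428, 0.269, 0.016], 0.46)]
mount_copper_center [([0.424, -0.319, 0.013], 0.86), ([0.429, -0.243, 0.019], 0.76), ([0.342, -0.269, 0.016], 0.73)]
mount_copper_center [([0.341, -0.265, 0.018], 0.8), ([0.43, -0.238, 0.016], 0.79), ([0.422, -0.32, 0.022], 0.65), ([0.434, 0.135, 0.007], 0.25)]
mount_steel_center [([0.428, 0.27, 0.015], 0.82)]
mount_steel_center [([0.428, 0.268, 0.015], 0.53)]
block_steel_center [([0.438, -0.136, 0.01], 0.77)]
block_steel_center [([0.562, -0.299, 0.0], 0.68), ([0.442, -0.138, 0.009], 0.5)]
block_brass_center [([0.562, -0.3, 0.003], 0.56), ([0.429, 0.136, 0.007], 0.53)]
block_brass_center [([0.434, 0.136, 0.008], 0.72)]
objective_center [([0.425, 0.001, 0.022], 0.66)]
objective_center [([0.432, 0.002, 0.022], 0.82)]
mouse_center [([0.445, -0.479, 0.013], 0.56), ([0.506, 0.49, 0.053], 0.28)]
mouse_center [([0.44, -0.481, 0.019], 0.75)]
bottle_center [([0.509, 0.493, 0.052], 0.67)]
bottle_center [([0.511, 0.492, 0.049], 0.73)]
```

View pics/top.png

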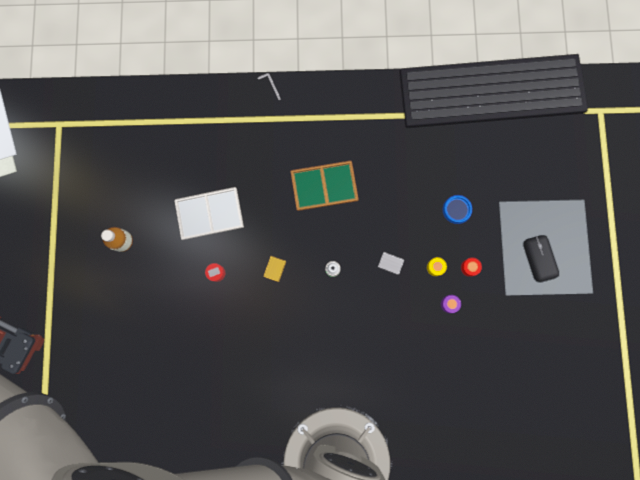

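Run:
```python
from h import *
d=np.load('top.npz'); W=d['W']; im=d['im']
C={'case':(.627,.017,.004,.02,.09),'tray':(.569,.288,.004,.02,.09),'holder':(.563,-.299,.011,.022,.045),'c1':(.423,-.319,.022,.04,.03),'c2':(.43,-.24,.022,.04,.03),'c3':(.342,-.267,.022,.04,.03),'msteel':(.428,.269,.022,.04,.03),'bsteel':(.44,-.137,.011,.022,.038),'bbrass':(.432,.136,.011,.022,.038),'obj':(.428,.001,.025,.06,.03)}
for k,(x,y,a,b,r) in C.items():
    m=(np.hypot(W[...,0]-x,W[...,1]-y)<r)&(W[...,2]>a)&(W[...,2]<b)
    P=W[m]
    if len(P)<5: print(k,len(P)); continue
    R=cv2.minAreaRect((P[:,:2]*1000).astype(np.float32)); print(k,len(P),np.round(R[0],1),np.round(R[1],1),round(R[2],1),'ztop',np.round(np.percentile(P[:,2],[50,95]),4),'med',np.round(np.median(P[:,:2],0),4),'rgb',np.median(im[m],0))
```

```text
case 1733 [626.6  18. ] [171.1 175.8] 26.5 ztop [0.0066 0.0141] med [0.6243 0.0159] rgb [ 45. 121.  87.]
tray 1722 [565.7 288.4] [172.9 171. ] 83.1 ztop [0.0067 0.0138] med [0.5638 0.2882] rgb [219. 222. 224.]
holder 184 [ 560.7 -295.2] [63.1 63.1] 81.8 ztop [0.0154 0.0193] med [ 0.5609 -0.2976] rgb [ 33.  113.5 204. ]
c1 249 [ 423.2 -318.4] [39.5 39. ] 89.2 ztop [0.0302 0.0342] med [ 0.4225 -0.3174] rgb [232.  52.  43.]
c2 248 [ 425.6 -238.8] [38.  38.3] 53.4 ztop [0.0301 0.0346] med [ 0.4254 -0.2388] rgb [239.5 212.5   0. ]
c3 252 [ 339.6 -267. ] [38.4 38.7] 12.7 ztop [0.0308 0.0352] med [ 0.3396 -0.2664] rgb [167.  95. 184.]
msteel 240 [423.5 271. ] [40.  36.9] 86.9 ztop [0.03   0.0343] med [0.4234 0.2704] rgb [206.5  65.   66. ]
bsteel 329 [ 436.5 -135. ] [50.  36.7] 68.0 ztop [0.0163 0.02  ] med [ 0.4365 -0.1348] rgb [188. 187. 191.]
bbrass 320 [429.5 134.6] [37.1 50.3] 70.5 ztop [0.0165 0.0202] med [0.4291 0.1338] rgb [208. 175.  71.]
obj 161 [ 4.254e+02 -4.000e-01] [30.7 31.1] 45.4 ztop [0.0412 0.0495] med [ 4.245e-01 -3.000e-04] rgb [197. 197. 198.]
```

The top picture shows the tray at about (209,213), the case at (324,186), the holder at (458,209), and the steel specimen at (215,272). The brass block is at (275,269), the objective at (333,268) and the steel block at (391,263). The red copper specimen is at (473,267), with the yellow (437,267) and purple (452,304) look-alikes beside it.

```bash
cat >> h.py <<'E'
def go(x,y,z,phi,cmd=None):
    """shift (units) and turn (units) from measured pose to TCP (x,y,z) with closing line at phi deg"""
    s=env.get_state(); R=np.array(s['orientation']); p=np.array(s['tool_pos'])
    d=R.T@(np.array([x,y,z])-p)/.04
    a=np.degrees(np.arctan2(R[1,1],R[0,1])); t=((a-phi)+90)%180-90
    print('d',np.round(d,2),'turn',round(t/6,2),'q7',round(s['joint_positions'][6]),'pos',np.round(p,4),'w',round(s['width'],4),'t',round(s['t'],2))
E
python3 - <<'E'
from h import *
t=env.snapshot('top'); sc=env.snapshot('scene')
C={'holder':(.562,-.298,.011,.022,.045),'c1':(.423,-.318,.024,.04,.03),'msteel':(.424,.27,.024,.04,.03),'bsteel':(.438,-.136,.011,.022,.04),'bbrass':(.43,.135,.011,.022,.04),'obj':(.426,.0,.025,.06,.03)}
for n,p in (('top',t),('scene',sc)):
    W=world(p); im=p['image'].astype(int)
    for k,(x,y,a,b,r) in C.items():
        P=W[(np.hypot(W[...,0]-x,W[...,1]-y)<r)&(W[...,2]>a)&(W[...,2]<b)]
        R=cv2.minAreaRect((P[:,:2]*1000).astype(np.float32)); print(n,k,len(P),np.round(R[0],1),np.round(R[1],1),round(R[2],1))
    near=lambda x,y:np.hypot(W[...,0]-x,W[...,1]-y)<.11
    for k,m in (('tray',near(.566,.288)&(im.min(-1)>120)&(W[...,2]<.025)),('case',near(.626,.017)&(im.max(-1)-im.min(-1)>35))):
        m=cv2.morphologyEx(m.astype(np.uint8),cv2.MORPH_OPEN,np.ones((3,3)))>0
        P=W[m]; R=cv2.minAreaRect((P[:,:2]*1000).astype(np.float32)); print(n,k,len(P),np.round(R[0],1),np.round(R[1],1),round(R[2],1))
go(.426,.270,.15,9)
E
```

```text
top holder 184 [ 560.2 -296. ] [62.5 63.6] 0.4
top c1 247 [ 422.9 -318.6] [38.4 39.3] 61.4
top msteel 235 [423.4 271.2] [38.5 37.1] 86.4
top bsteel 331 [ 436.2 -134.9] [49.9 35.9] 67.9
top bbrass 325 [429.7 134.6] [36.  49.6] 70.0
top obj 162 [ 4.253e+02 -3.000e-01] [30.9 30.7] 46.1
top tray 2638 [567.2 290.7] [102.6 152.3] 10.8
top case 2578 [628.8  14.3] [103.5 150.6] 8.3
scene holder 176 [ 562.7 -294.9] [66.2 62.8] 16.0
scene c1 134 [ 425.3 -316.2] [42.8 37.6] 29.7
scene msteel 201 [426.1 273. ] [40.5 39.2] 30.4
scene bsteel 222 [ 438.  -133.3] [53.  37.7] 66.9
scene bbrass 252 [431.4 136.1] [37.  54.7] 69.9
scene obj 145 [430.3   2.1] [26.6 31.5] 27.7
scene tray 3045 [559.4 290.4] [114.3 152. ] 10.4
scene case 2799 [621.2  11.8] [113.4 153.3] 7.7
d [-6.54 -6.09  3.82] turn 9.1 q7 -5 pos [0.3001 0.6046 0.3027] w 0.0881 t 1.2
```

Request:
drive_tool([
  [[-1,-1,0.2],1,0.8],
  [[-2,-1.9,0.6],2,0.7],
  [[-3,-2.8,1.2],3,0.65],
  [[-4,-3.7,1.8],4,0.65],
  [[-4.8,-4.5,2.4],5,0.65],
  [[-5.5,-5.1,3],6,0.65],
  [[-6,-5.6,3.5],7,0.65],
  [[-6.4,-6,3.8],8,0.65],
  [[-6.5,-6.1,3.8],9,0.65],
  [[-6.5,-6.1,3.8],9,0.65],
  [[-6.5,-6.1,3.8],9,0.65],
])

```text
t: 2.12
tool_pos: [0.4251, 0.2655, 0.1491]
orientation: [[-0.16, 0.987, -0.002], [0.987, 0.16, -0.004], [-0.004, -0.003, -1.0]]
force: [-0.0, -0.0, -0.2]
width: 0.057
grip_force: 0.0
```

Run:
```python
from h import *
p=env.snapshot('wrist'); save(p,'w1.png')
print([(d['xyz'],d['confidence']) for d in env.spot_point(p,'mount_steel_center')][:2])
go(.425,.271,.084,9)
```

```text
[([0.4285, 0.2653, 0.0101], 0.96)]
d [0.01 0.01 1.67] turn 0.09 q7 -21 pos [0.4248 0.2706 0.1508] w 0.0572 t 2.22
```

View pics/w1.png

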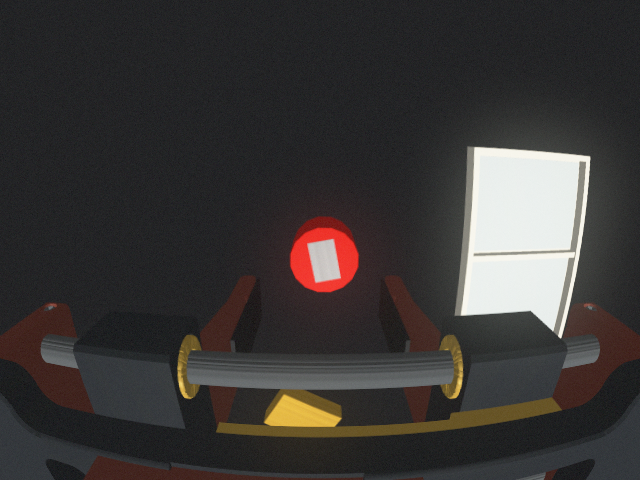

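The specimen sits at about (324,260), centred between the fingers. Next I descend, close and lift.

Request:
drive_tool([
  [[0,0,0.5],0,0.65],
  [[0,0,1],0,0.65],
  [[0,0,1.4],0,0.65],
  [[0,0,1.6],0,0.65],
  [[0,0,1.65],0,0.65],
  [[0,0,1.65],0,0.3],
  [[0,0,1.65],0,0.2],
  [[0,0,1.65],0,0.2],
  [[0,0,1.65],0,0.2],
  [[0,0,1.65],0,0.2],
  [[0,0,1.65],0,0.2],
  [[0,0,1.4],0,0.2],
  [[0,0,0.9],0,0.2],
  [[0,0,0.3],0,0.2],
  [[0,0,-0.1],0,0.2],
  [[0,0,-0.2],0,0.2],
  [[0,0,-0.2],0,0.2],
  [[0,0,-0.2],0,0.2],
])

```text
t: 3.72
tool_pos: [0.4242, 0.2703, 0.1585]
orientation: [[-0.167, 0.986, -0.0], [0.986, 0.167, 0.0], [0.0, -0.0, -1.0]]
force: [0.7, 0.8, -0.7]
width: 0.0394
grip_force: 30.0
```

Run:
```python
from h import *
a=np.radians(10); y=np.array([-np.sin(a),np.cos(a)])*.0355
print(np.array([.567,.289])+y,np.array([.567,.289])-y); b=np.radians(8); y=np.array([-np.sin(b),np.cos(b)])*.0355
print(np.array([.626,.016])+y,np.array([.626,.016])-y)
go(.561,.324,.158,10)
```

```text
[0.56083549 0.32396068] [0.57316451 0.25403932]
[0.62105935 0.05115452] [ 0.63094065 -0.01915452]
d [0.75 3.6  0.01] turn -0.07 q7 -21 pos [0.4242 0.2703 0.1585] w 0.0394 t 3.72
```

Request:
drive_tool([
  [[0.1,0.5,0],0,0.2],
  [[0.3,1.3,0],0,0.2],
  [[0.5,2.1,0],0,0.2],
  [[0.65,2.9,0],0,0.2],
  [[0.75,3.4,0],0,0.2],
  [[0.75,3.6,0],0,0.2],
  [[0.75,3.6,0.3],0,0.2],
  [[0.75,3.6,0.8],0,0.2],
  [[0.75,3.6,1.2],0,0.2],
  [[0.75,3.6,1.45],0,0.2],
  [[0.75,3.6,1.6],0,0.2],
  [[0.75,3.6,1.68],0,0.2],
  [[0.75,3.6,1.72],0,0.2],
  [[0.75,3.6,1.72],0,0.2],
  [[0.75,3.6,1.72],0,0.2],
])

```text
t: 4.97
tool_pos: [0.5618, 0.3242, 0.0905]
orientation: [[-0.167, 0.986, 0.001], [0.986, 0.167, 0.001], [0.001, 0.001, -1.0]]
force: [-0.3, -0.5, -0.2]
width: 0.0394
grip_force: 30.0
```

Request:
drive_tool([
  [[0,0,0.02],0,0.48],
  [[0,0,0.02],0,0.54],
  [[0,0,0.02],0,0.56],
  [[0,0,0.02],0,0.56],
  [[0,0,-0.3],0,0.56],
  [[0,0,-0.8],0,0.56],
  [[0,0,-1.4],0,0.65],
  [[0,0,-1.7],0,0.65],
  [[0,0,-1.7],0,0.65],
  [[0,0,-1.7],0,0.65],
])

```text
t: 5.8
tool_pos: [0.5618, 0.3243, 0.1586]
orientation: [[-0.167, 0.986, 0.001], [0.986, 0.167, 0.001], [0.001, 0.002, -1.0]]
force: [-0.3, -0.0, 0.8]
width: 0.057
grip_force: 0.0
```

Run:
```python
from h import *
p=env.snapshot('wrist'); save(p,'w2.png')
print([(d['xyz'],d['confidence']) for q in ('mount_steel_center','mount_tray') for d in env.spot_point(p,q)][:2])
go(.431,.135,.158,70)
```

```text
[([0.5639, 0.3172, 0.0223], 0.86)]
d [-4.11 -3.99 -0.02] turn -10.07 q7 -16 pos [0.5607 0.3237 0.1566] w 0.057 t 5.95
```

View pics/w2.png

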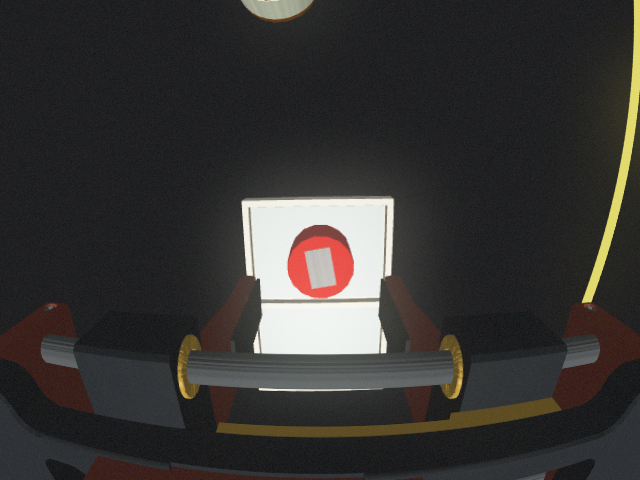

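The steel specimen stands upright at about (320,267), centred in its bay. Brass block next.

Request:
drive_tool([
  [[-0.5,-0.5,0],-1,0.65],
  [[-1.1,-1.1,0],-2,0.65],
  [[-1.8,-1.7,0],-3.1,0.65],
  [[-2.4,-2.3,0],-4.2,0.65],
  [[-3,-2.9,0],-5.3,0.65],
  [[-3.5,-3.4,0],-6.4,0.65],
  [[-3.9,-3.8,0],-7.5,0.65],
  [[-4.1,-4,0],-8.6,0.65],
  [[-4.1,-4,0],-9.6,0.65],
  [[-4.1,-4,0],-10.1,0.65],
  [[-4.1,-4,0],-10.1,0.65],
  [[-4.1,-4,0.5],-10.1,0.65],
  [[-4.1,-4,1],-10.1,0.65],
  [[-4.1,-4,1.2],-10.1,0.65],
  [[-4.1,-4,1.2],-10.1,0.65],
])

```text
t: 7.2
tool_pos: [0.4298, 0.1353, 0.1079]
orientation: [[-0.941, 0.34, -0.004], [0.34, 0.941, -0.002], [0.003, -0.003, -1.0]]
force: [-0.0, -0.6, 0.7]
width: 0.0571
grip_force: 0.0
```

Run:
```python
from h import *
p=env.snapshot('wrist'); save(p,'w3.png')
print([(d['xyz'],d['confidence']) for q in ('block_brass_center',) for d in env.spot_point(p,q)][:2])
go(.431,.135,.0845,70)
```

```text
[([0.4349, 0.1331, 0.006], 0.71)]
d [-0.01 -0.02  0.63] turn 0.03 q7 45 pos [0.4309 0.1357 0.1097] w 0.0574 t 7.3
```

View pics/w3.png

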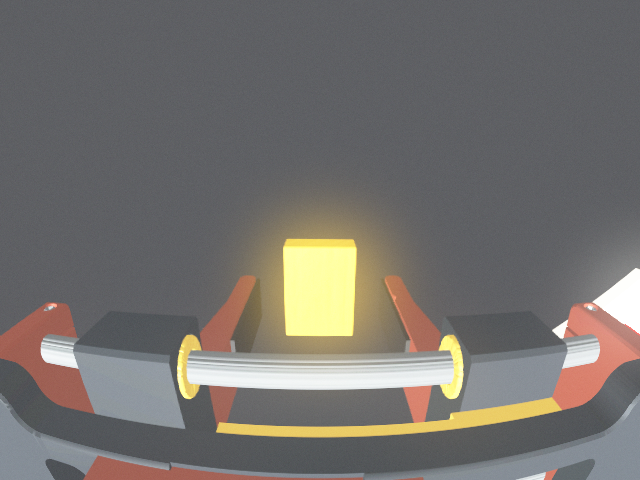

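The brass block at about (320,287) is centred and aligned between the fingers. I'll descend, grip and lift.

Request:
drive_tool([
  [[0,0,0.35],0,0.65],
  [[0,0,0.55],0,0.65],
  [[0,0,0.62],0,0.65],
  [[0,0,0.62],0,0.3],
  [[0,0,0.62],0,0.2],
  [[0,0,0.62],0,0.2],
  [[0,0,0.62],0,0.2],
  [[0,0,0.62],0,0.2],
  [[0,0,0.62],0,0.2],
  [[0,0,0.62],0,0.2],
  [[0,0,0.4],0,0.2],
  [[0,0,-0.1],0,0.2],
  [[0,0,-0.7],0,0.2],
  [[0,0,-1.1],0,0.2],
  [[0,0,-1.2],0,0.2],
  [[0,0,-1.2],0,0.2],
  [[0,0,-1.2],0,0.2],
])

```text
t: 8.72
tool_pos: [0.4307, 0.1356, 0.1575]
orientation: [[-0.941, 0.339, -0.0], [0.339, 0.941, -0.0], [0.0, -0.0, -1.0]]
force: [-0.5, 0.4, -3.6]
width: 0.0358
grip_force: 30.0
```

Run:
```python
from h import *
go(.621,.051,.16,8)
```

```text
d [-5.19 -0.38 -0.06] turn 10.37 q7 45 pos [0.4307 0.1356 0.1575] w 0.0358 t 8.72
```

Request:
drive_tool([
  [[-0.5,0,0],1,0.2],
  [[-1.1,-0.1,0],2,0.2],
  [[-1.8,-0.1,0],3.1,0.2],
  [[-2.5,-0.2,0],4.2,0.2],
  [[-3.2,-0.2,0],5.3,0.2],
  [[-3.8,-0.3,0],6.4,0.2],
  [[-4.4,-0.3,0],7.5,0.2],
  [[-4.9,-0.4,0],8.6,0.2],
  [[-5.1,-0.4,0],9.6,0.2],
  [[-5.2,-0.4,0],10.4,0.2],
  [[-5.2,-0.4,0],10.4,0.2],
  [[-5.2,-0.4,0.3],10.4,0.2],
  [[-5.2,-0.4,0.8],10.4,0.2],
  [[-5.2,-0.4,1.2],10.4,0.2],
  [[-5.2,-0.4,1.45],10.4,0.2],
  [[-5.2,-0.4,1.6],10.4,0.2],
  [[-5.2,-0.4,1.66],10.4,0.2],
  [[-5.2,-0.4,1.7],10.4,0.2],
  [[-5.2,-0.4,1.7],10.4,0.2],
  [[-5.2,-0.4,1.7],10.4,0.2],
])

```text
t: 10.38
tool_pos: [0.6219, 0.0501, 0.0905]
orientation: [[-0.136, 0.991, 0.002], [0.991, 0.136, 0.0], [0.0, 0.002, -1.0]]
force: [-0.2, 0.3, -3.2]
width: 0.0355
grip_force: 30.0
```

Request:
drive_tool([
  [[0,0,0],0,0.45],
  [[0,0,0],0,0.5],
  [[0,0,0],0,0.53],
  [[0,0,0],0,0.53],
  [[0,0,-0.3],0,0.53],
  [[0,0,-0.8],0,0.53],
  [[0,0,-1.4],0,0.6],
  [[0,0,-1.7],0,0.6],
  [[0,0,-1.7],0,0.6],
  [[0,0,-1.7],0,0.6],
])

```text
t: 11.22
tool_pos: [0.6217, 0.0503, 0.1586]
orientation: [[-0.136, 0.991, 0.002], [0.991, 0.136, 0.001], [0.0, 0.002, -1.0]]
force: [0.7, -0.3, -0.7]
width: 0.0526
grip_force: 0.0
```

Run:
```python
from h import *
p=env.snapshot('wrist'); save(p,'w4.png')
go(.4375,-.136,.11,-22.5)
```

```text
d [-3.99 -5.18  1.19] turn 5.05 q7 9 pos [0.621  0.0503 0.1575] w 0.0525 t 11.27
```

View pics/w4.png

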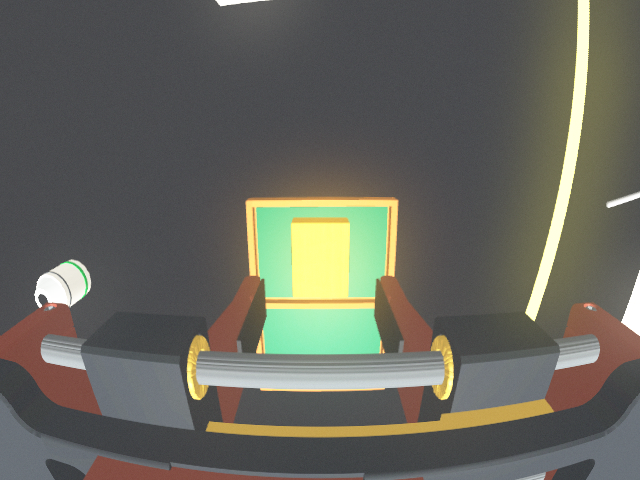

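The brass block at (320,258) sits in its bay near the divider. I'll move to the steel block and check the case from the top camera.

Request:
drive_tool([
  [[-0.5,-0.6,0],1,0.65],
  [[-1.1,-1.4,0],2,0.65],
  [[-1.7,-2.2,0],3,0.65],
  [[-2.3,-3,0],4,0.65],
  [[-2.9,-3.8,0],5,0.65],
  [[-3.5,-4.5,0],5,0.65],
  [[-3.9,-5,0],5,0.65],
  [[-4,-5.2,0.2],5,0.65],
  [[-4,-5.2,0.7],5,0.65],
  [[-4,-5.2,1.1],5,0.65],
  [[-4,-5.2,1.2],5,0.65],
  [[-4,-5.2,1.2],5,0.65],
])

```text
t: 12.27
tool_pos: [0.4362, -0.1359, 0.1082]
orientation: [[0.377, 0.926, -0.004], [0.926, -0.377, 0.0], [-0.001, -0.004, -1.0]]
force: [0.8, -0.7, -0.1]
width: 0.0574
grip_force: 0.0
```

Run:
```python
from h import *
p=env.snapshot('wrist'); save(p,'w5.png')
t=env.snapshot('top'); W=world(t); im=t['image'].astype(int)
near=np.hypot(W[...,0]-.626,W[...,1]-.016)<.11
def rect(m,n):
    P=W[m]; R=cv2.minAreaRect((P[:,:2]*1000).astype(np.float32)); print(n,len(P),np.round(R[0],1),np.round(R[1],1),round(R[2],1))
    return P
P=rect(near&(W[...,2]>.0165)&(W[...,2]<.03),'brass top')
A=np.c_[P[:,:2],np.ones(len(P))]; print('plane',np.round(np.linalg.lstsq(A,P[:,2],rcond=None)[0],3),P[:,2].mean())
r,g,b=im[...,0],im[...,1],im[...,2]
G=rect(near&(g-r>40)&(W[...,2]<.012),'green')
for s,n in ((1,'L'),(-1,'R')): pass
cv2.imwrite('pics/case.png',cv2.resize(t['image'][150:220,280:370,::-1],None,fx=6,fy=6,interpolation=cv2.INTER_CUBIC))
go(.4375,-.136,.0845,-22.5)
```

```text
brass top 298 [624.5  17.3] [ 93.2 137.4] 4.7
plane [-0.017  0.004  0.03 ] 0.020298216119249722
green 1303 [627.4  14.3] [ 83.4 131.4] 8.3
d [0.01 0.01 0.63] turn 0.06 q7 8 pos [ 0.4372 -0.1363  0.1096] w 0.0573 t 12.37
```

View pics/case.png

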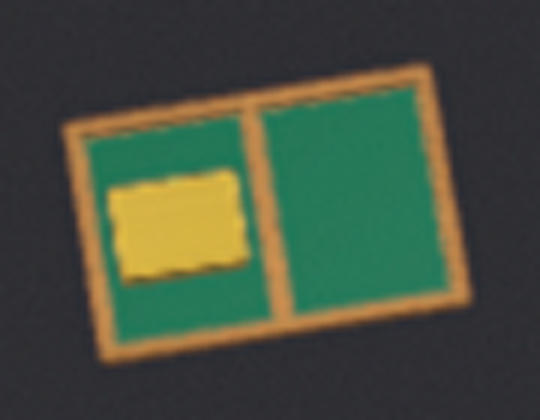

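View pics/w5.png

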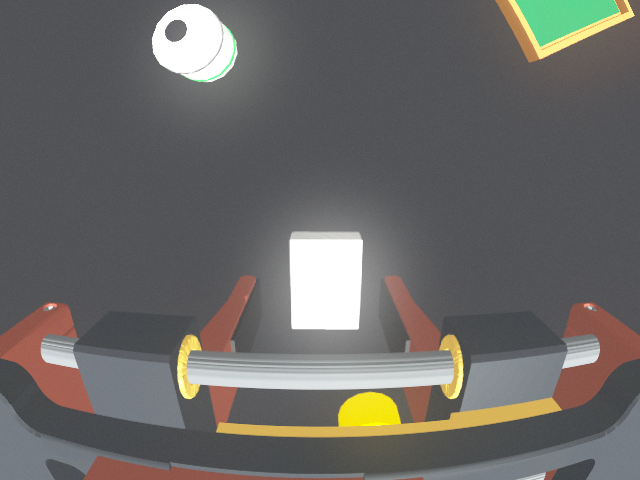

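The brass block at (180,225) lies flat in its bay, clear of the walls. The steel block at (326,280) is aligned between the fingers, so I'll grip it.

Request:
drive_tool([
  [[0,0,0.35],0,0.65],
  [[0,0,0.55],0,0.65],
  [[0,0,0.62],0,0.65],
  [[0,0,0.62],0,0.3],
  [[0,0,0.62],0,0.2],
  [[0,0,0.62],0,0.2],
  [[0,0,0.62],0,0.2],
  [[0,0,0.62],0,0.2],
  [[0,0,0.62],0,0.2],
  [[0,0,0.62],0,0.2],
  [[0,0,0.4],0,0.2],
  [[0,0,-0.1],0,0.2],
  [[0,0,-0.7],0,0.2],
  [[0,0,-1.1],0,0.2],
  [[0,0,-1.2],0,0.2],
  [[0,0,-1.2],0,0.2],
  [[0,0,-1.2],0,0.2],
])

```text
t: 13.78
tool_pos: [0.4366, -0.1363, 0.1574]
orientation: [[0.378, 0.926, -0.001], [0.926, -0.378, 0.0], [0.0, -0.001, -1.0]]
force: [0.1, 0.0, -2.9]
width: 0.0355
grip_force: 30.0
```

Run:
```python
from h import *
go(.632,-.021,.16,8)
```

```text
d [ 4.51  3.44 -0.07] turn -5.03 q7 4 pos [ 0.4366 -0.1363  0.1574] w 0.0355 t 13.78
```

Request:
drive_tool([
  [[0.4,0.3,0],-0.5,0.2],
  [[0.9,0.7,0],-1.2,0.2],
  [[1.5,1.1,0],-2,0.2],
  [[2.1,1.6,0],-2.8,0.2],
  [[2.7,2.1,0],-3.6,0.2],
  [[3.3,2.5,0],-4.3,0.2],
  [[3.9,3,0],-4.8,0.2],
  [[4.3,3.3,0],-5,0.2],
  [[4.5,3.45,0],-5,0.2],
  [[4.5,3.45,0],-5,0.2],
  [[4.5,3.45,0.3],-5,0.2],
  [[4.5,3.45,0.8],-5,0.2],
  [[4.5,3.45,1.2],-5,0.2],
  [[4.5,3.45,1.45],-5,0.2],
  [[4.5,3.45,1.6],-5,0.2],
  [[4.5,3.45,1.66],-5,0.2],
  [[4.5,3.45,1.7],-5,0.2],
  [[4.5,3.45,1.7],-5,0.2],
  [[4.5,3.45,1.7],-5,0.2],
])

```text
t: 15.37
tool_pos: [0.6332, -0.0222, 0.0906]
orientation: [[-0.135, 0.991, 0.001], [0.991, 0.135, 0.0], [-0.0, 0.001, -1.0]]
force: [-0.8, 1.1, -1.7]
width: 0.0357
grip_force: 30.0
```

Request:
drive_tool([
  [[0,0,0],0,0.45],
  [[0,0,0],0,0.5],
  [[0,0,0],0,0.53],
  [[0,0,0],0,0.53],
  [[0,0,-0.3],0,0.53],
  [[0,0,-0.8],0,0.53],
  [[0,0,-1.4],0,0.6],
  [[0,0,-1.7],0,0.6],
  [[0,0,-1.7],0,0.6],
  [[0,0,-1.7],0,0.6],
])

```text
t: 16.2
tool_pos: [0.6331, -0.022, 0.1586]
orientation: [[-0.136, 0.991, 0.002], [0.991, 0.136, 0.0], [0.0, 0.002, -1.0]]
force: [0.2, -0.3, -1.0]
width: 0.0528
grip_force: 0.0
```

Run:
```python
from h import *
go(.427,.0005,.158,8)
```

```text
d [ 1.26 -5.03  0.01] turn -0.03 q7 16 pos [ 0.6331 -0.022   0.1586] w 0.0528 t 16.2
```

Request:
drive_tool([
  [[0.1,-0.5,0],0,0.65],
  [[0.4,-1.3,0],0,0.65],
  [[0.6,-2.2,0],0,0.65],
  [[0.8,-3.1,0],0,0.65],
  [[1,-4,0],0,0.65],
  [[1.2,-4.7,0],0,0.65],
  [[1.25,-5,0],0,0.65],
  [[1.25,-5,0.3],0,0.65],
  [[1.25,-5,0.3],0,0.65],
  [[1.25,-5,0.3],0,0.65],
])

```text
t: 17.03
tool_pos: [0.4272, 0.0003, 0.1451]
orientation: [[-0.136, 0.991, -0.002], [0.991, 0.136, -0.001], [-0.0, -0.002, -1.0]]
force: [-0.0, 0.5, -0.1]
width: 0.0568
grip_force: 0.0
```

Run:
```python
from h import *
p=env.snapshot('wrist'); save(p,'w6.png')
print([(d['xyz'],d['confidence']) for q in ('objective_center',) for d in env.spot_point(p,q)][:2])
go(.427,.0005,.097,8)
```

```text
[([0.4297, 0.0015, 0.0211], 0.96)]
d [ 0.01 -0.03  1.22] turn -0.04 q7 11 pos [4.282e-01 2.000e-04 1.457e-01] w 0.0568 t 17.13
```

View pics/w6.png

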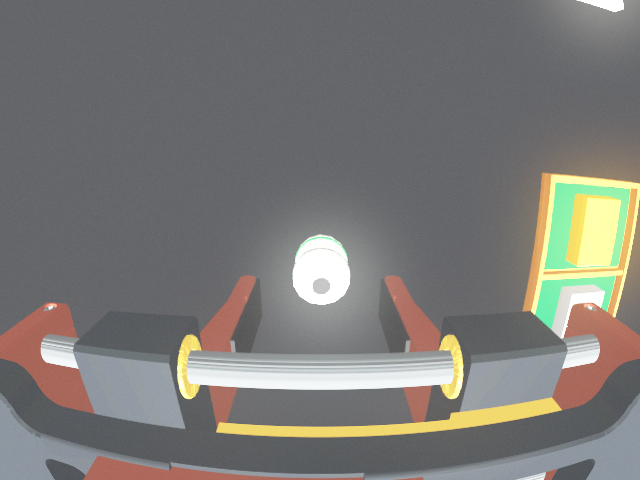

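The objective at about (321,275) is centred between the fingers. The steel block also shows in its bay at the right edge.

Request:
drive_tool([
  [[0,0,0.4],0,0.65],
  [[0,0,0.8],0,0.65],
  [[0,0,1.1],0,0.65],
  [[0,0,1.23],0,0.65],
  [[0,0,1.25],0,0.65],
  [[0,0,1.25],0,0.3],
  [[0,0,1.25],0,0.2],
  [[0,0,1.25],0,0.2],
  [[0,0,1.25],0,0.2],
  [[0,0,1.25],0,0.2],
  [[0,0,1.25],0,0.2],
  [[0,0,1.25],0,0.2],
  [[0,0,1],0,0.2],
  [[0,0,0.5],0,0.2],
  [[0,0,0],0,0.2],
  [[0,0,-0.3],0,0.2],
  [[0,0,-0.4],0,0.2],
  [[0,0,-0.4],0,0.2],
  [[0,0,-0.4],0,0.2],
])

```text
t: 18.72
tool_pos: [0.4277, 0.0004, 0.1618]
orientation: [[-0.136, 0.991, 0.0], [0.991, 0.136, 0.0], [0.0, 0.0, -1.0]]
force: [0.6, -0.2, -1.6]
width: 0.0312
grip_force: 30.0
```

Run:
```python
from h import *
go(.562,-.297,.16,8)
```

```text
d [-7.82  2.32  0.04] turn -0.03 q7 10 pos [4.277e-01 4.000e-04 1.618e-01] w 0.0312 t 18.72
```

Request:
drive_tool([
  [[-0.4,0.1,0],0,0.2],
  [[-1.1,0.3,0],0,0.2],
  [[-2,0.6,0],0,0.2],
  [[-2.9,0.9,0],0,0.2],
  [[-3.8,1.2,0],0,0.2],
  [[-4.7,1.5,0],0,0.2],
  [[-5.6,1.8,0],0,0.2],
  [[-6.5,2,0],0,0.2],
  [[-7.2,2.2,0],0,0.2],
  [[-7.6,2.3,0],0,0.2],
  [[-7.8,2.3,0],0,0.2],
  [[-7.8,2.3,0],0,0.2],
  [[-7.8,2.3,0.3],0,0.2],
  [[-7.8,2.3,0.7],0,0.2],
  [[-7.8,2.3,0.7],0,0.2],
])

```text
t: 19.97
tool_pos: [0.5595, -0.293, 0.1301]
orientation: [[-0.138, 0.99, -0.006], [0.99, 0.138, 0.004], [0.004, -0.005, -1.0]]
force: [-0.5, 0.1, -1.8]
width: 0.0313
grip_force: 30.0
```

Run:
```python
from h import *
p=env.snapshot('wrist'); save(p,'w7.png')
print([(d['xyz'],d['confidence']) for q in ('lens_holder','objective_center') for d in env.spot_point(p,q)][:3])
go(.562,-.297,.1006,8)
```

```text
[([0.5611, -0.2897, 0.0575], 0.94)]
d [-0.05  0.01  0.82] turn -0.02 q7 44 pos [ 0.5612 -0.2949  0.1336] w 0.0313 t 20.12
```

View pics/w7.png

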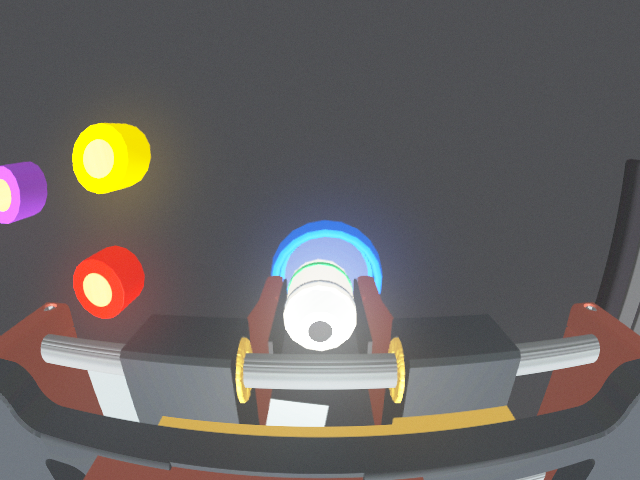

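The holder is at about (327,270) and the objective's foot at about (320,268), roughly 3 mm to its left. I'll shift +2 mm in tool y and lower it.

Request:
drive_tool([
  [[-0.05,0.05,0.2],0,0.2],
  [[-0.05,0.05,0.45],0,0.2],
  [[-0.05,0.05,0.65],0,0.2],
  [[-0.05,0.05,0.76],0,0.2],
  [[-0.05,0.05,0.81],0,0.2],
  [[-0.05,0.05,0.83],0,0.2],
  [[-0.05,0.05,0.83],0,0.2],
  [[-0.05,0.05,0.83],0,0.2],
])

```text
t: 20.78
tool_pos: [0.5636, -0.2982, 0.1006]
orientation: [[-0.136, 0.991, 0.0], [0.991, 0.136, -0.0], [-0.0, 0.0, -1.0]]
force: [-0.1, -0.5, 0.1]
width: 0.0317
grip_force: 30.0
```

Request:
drive_tool([
  [[0,0,0],0,0.42],
  [[0,0,0],0,0.5],
  [[0,0,0],0,0.55],
  [[0,0,0],0,0.55],
  [[0,0,-0.3],0,0.55],
  [[0,0,-0.8],0,0.6],
  [[0,0,-1.3],0,0.6],
  [[0,0,-1.6],0,0.6],
  [[0,0,-1.6],0,0.6],
  [[0,0,-1.6],0,0.6],
])

```text
t: 21.62
tool_pos: [0.5639, -0.2981, 0.1654]
orientation: [[-0.136, 0.991, 0.002], [0.991, 0.136, -0.0], [-0.001, 0.002, -1.0]]
force: [-0.4, -0.1, -0.3]
width: 0.0527
grip_force: 0.0
```

Run:
```python
from h import *
go(.424,-.3175,.15,8)
```

```text
d [-0.01 -3.53  0.38] turn -0.03 q7 43 pos [ 0.5639 -0.2981  0.1654] w 0.0527 t 21.62
```

Request:
drive_tool([
  [[0,-0.5,0],0,0.65],
  [[0,-1.3,0],0,0.65],
  [[0,-2.1,0],0,0.65],
  [[0,-2.9,0],0,0.65],
  [[0,-3.4,0.2],0,0.65],
  [[0,-3.5,0.4],0,0.65],
  [[0,-3.5,0.4],0,0.65],
  [[0,-3.5,0.4],0,0.65],
])

```text
t: 22.28
tool_pos: [0.4256, -0.3165, 0.1478]
orientation: [[-0.136, 0.991, -0.001], [0.991, 0.136, 0.001], [0.001, -0.001, -1.0]]
force: [0.2, -1.2, 0.8]
width: 0.0568
grip_force: 0.0
```

Run:
```python
from h import *
p=env.snapshot('wrist'); save(p,'w8.png')
go(.424,-.3175,.0845,8)
```

```text
d [-0.02 -0.06  1.59] turn -0.02 q7 52 pos [ 0.4263 -0.3166  0.1483] w 0.0571 t 22.33
```

View pics/w8.png

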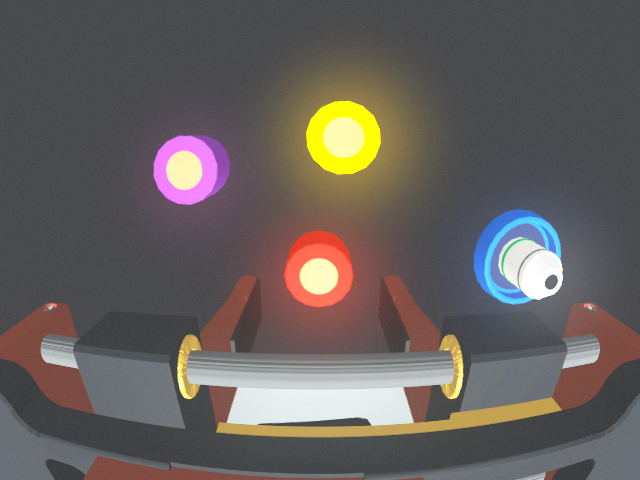

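The red specimen is at about (319,275) between the fingers, with the yellow look-alike well clear. The objective stands in the holder at (525,260).

Request:
drive_tool([
  [[-0.05,-0.05,0.4],0,0.65],
  [[-0.06,-0.05,0.9],0,0.65],
  [[-0.06,-0.05,1.3],0,0.65],
  [[-0.06,-0.05,1.5],0,0.65],
  [[-0.06,-0.05,1.58],0,0.65],
  [[-0.06,-0.05,1.58],0,0.3],
  [[-0.06,-0.05,1.58],0,0.2],
  [[-0.06,-0.05,1.58],0,0.2],
  [[-0.06,-0.05,1.58],0,0.2],
  [[-0.06,-0.05,1.58],0,0.2],
  [[-0.06,-0.05,1.58],0,0.2],
  [[-0.06,-0.05,1.3],0,0.2],
  [[-0.06,-0.05,0.8],0,0.2],
  [[-0.06,-0.05,0.2],0,0.2],
  [[-0.06,-0.05,-0.2],0,0.2],
  [[-0.06,-0.05,-0.3],0,0.2],
  [[-0.06,-0.05,-0.3],0,0.2],
  [[-0.06,-0.05,-0.3],0,0.2],
])

```text
t: 23.83
tool_pos: [0.4229, -0.3194, 0.1604]
orientation: [[-0.136, 0.991, -0.0], [0.991, 0.136, 0.0], [0.0, -0.0, -1.0]]
force: [-0.5, -0.3, -0.4]
width: 0.0397
grip_force: 30.0
```

Run:
```python
from h import *
go(.573,.254,.1596,10)
```

```text
d [13.69  5.66  0.02] turn -0.37 q7 52 pos [ 0.4229 -0.3194  0.1604] w 0.0397 t 23.83
```

Request:
drive_tool([
  [[0.4,0.2,0],0,0.2],
  [[1.1,0.45,0],0,0.2],
  [[2,0.8,0],0,0.2],
  [[2.9,1.2,0],0,0.2],
  [[3.8,1.6,0],0,0.2],
  [[4.7,1.95,0],0,0.2],
  [[5.6,2.3,0],0,0.2],
  [[6.5,2.7,0],0,0.2],
  [[7.4,3.1,0],0,0.2],
  [[8.3,3.4,0],0,0.2],
  [[9.2,3.8,0],-0.1,0.2],
  [[10.1,4.2,0],-0.2,0.2],
  [[11,4.55,0],-0.3,0.2],
  [[11.9,4.9,0],-0.35,0.2],
  [[12.7,5.25,0],-0.35,0.2],
  [[13.3,5.5,0],-0.35,0.2],
  [[13.6,5.6,0],-0.35,0.2],
  [[13.7,5.65,0],-0.35,0.2],
  [[13.7,5.65,0],-0.35,0.2],
  [[13.7,5.65,0],-0.35,0.2],
])

```text
t: 25.5
tool_pos: [0.5725, 0.2514, 0.16]
orientation: [[-0.17, 0.985, -0.001], [0.985, 0.17, -0.002], [-0.002, -0.002, -1.0]]
force: [-0.4, -0.8, 0.0]
width: 0.0394
grip_force: 30.0
```

Run:
```python
from h import *
p=env.snapshot('wrist'); save(p,'w9.png')
go(.573,.254,.0901,10)
```

```text
d [0.07 0.02 1.75] turn -0.05 q7 -8 pos [0.5726 0.2511 0.1603] w 0.0397 t 25.55
```

View pics/w9.png

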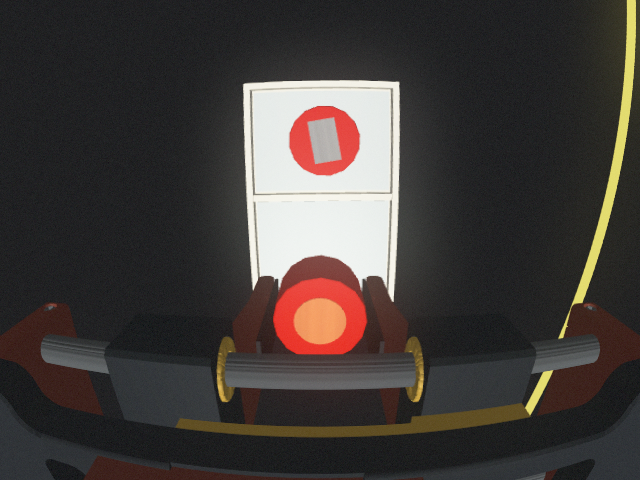

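The steel specimen is centred at (325,140), and the held copper specimen at (320,318) lines up with the free bay. I'll lower it.

Request:
drive_tool([
  [[0.03,0.02,0.3],0,0.2],
  [[0.05,0.02,0.8],0,0.2],
  [[0.05,0.02,1.2],0,0.2],
  [[0.05,0.02,1.5],0,0.2],
  [[0.05,0.02,1.65],0,0.2],
  [[0.05,0.02,1.72],0,0.2],
  [[0.05,0.02,1.76],0,0.2],
  [[0.05,0.02,1.76],0,0.2],
  [[0.05,0.02,1.76],0,0.2],
  [[0.05,0.02,1.76],0,0.48],
  [[0.05,0.02,1.76],0,0.54],
  [[0.05,0.02,1.76],0,0.56],
  [[0.05,0.02,1.76],0,0.56],
  [[0.05,0.02,1.4],0,0.56],
  [[0.05,0.02,0.9],0,0.56],
  [[0.05,0.02,0.3],0,0.6],
  [[0.05,0.02,0],0,0.6],
  [[0.05,0.02,-0.4],0,0.6],
  [[0.05,0.02,-0.8],0,0.6],
  [[0.05,0.02,-0.8],0,0.6],
])

```text
t: 27.22
tool_pos: [0.5749, 0.2566, 0.1964]
orientation: [[-0.172, 0.985, 0.005], [0.985, 0.172, 0.003], [0.002, 0.005, -1.0]]
force: [1.0, 0.6, 0.7]
width: 0.0527
grip_force: 0.0
```

Request:
drive_tool([
  [[-0.5,-0.5,0],0,0.6],
  [[-1.2,-1.2,0],0,0.6],
  [[-1.9,-1.9,0],0,0.6],
  [[-2.6,-2.6,0],0,0.6],
  [[-3.1,-3.1,0],0,0.6],
  [[-3.4,-3.4,0],0,0.6],
  [[-3.5,-3.5,0],0,0.6],
  [[-3.5,-3.5,0],0,0.6],
])

```text
t: 27.88
tool_pos: [0.4588, 0.0931, 0.1926]
orientation: [[-0.17, 0.985, -0.0], [0.985, 0.17, 0.0], [0.0, -0.0, -1.0]]
force: [-0.1, -0.2, -0.0]
width: 0.0527
grip_force: 0.0
```

Run:
```python
from h import *
t=env.snapshot('top'); cv2.imwrite('pics/end.png',cv2.resize(t['image'][150:290,160:500,::-1],None,fx=2.3,fy=2.3,interpolation=cv2.INTER_CUBIC))
for q in ['mount_copper_center','mount_steel_center','block_steel_center','block_brass_center','objective_center','lens_holder']:
    print(q,[(np.round(d['xyz'],3).tolist(),round(d['confidence'],2)) for d in env.spot_point(t,q)][:3])
```

```text
mount_copper_center [([0.57, 0.26, 0.019], 0.78), ([0.342, -0.266, 0.016], 0.65), ([0.427, -0.242, 0.02], 0.49)]
mount_steel_center [([0.564, 0.326, 0.018], 0.71)]
block_steel_center [([0.635, -0.019, 0.011], 0.74), ([0.504, 0.494, 0.053], 0.42)]
block_brass_center []
objective_center [([0.561, -0.297, 0.026], 0.62)]
lens_holder [([0.562, -0.298, 0.002], 0.72)]
```

View pics/end.png

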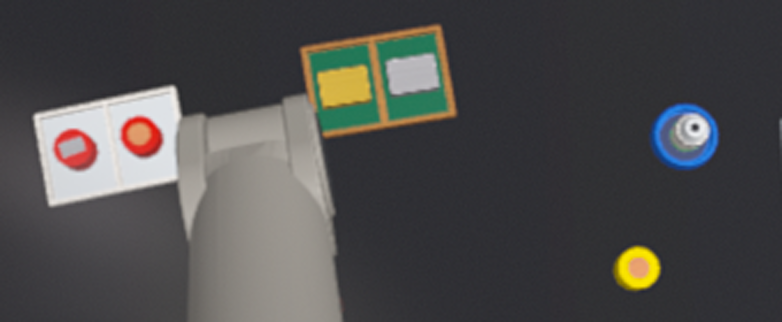

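All five parts are in place in the final picture: specimens at (75,150) and (141,137), blocks at (345,87) and (413,75), and the objective in the holder at (690,131).

```bash
python3 -c "
from bench import env
print(env.sign_off())"
```

```text
the job is handed in; nothing more can be done
None
```

The job is handed in: in the last top-camera picture both specimens stand in the white tray, both blocks lie flat in the wooden case (one to each bay), and the objective stands lens up in the blue holder; sign-off returned no verdict, and the mouse and bottle were never approached.

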